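# Clear the cash box lid and hold its lock open

### The arm

A 7-joint arm with a two-finger parallel gripper is mounted at the origin on the work surface. World frame = base frame: x ahead of the robot, y to its left, z up, the work surface at z = 0. Lengths are in mm, angles in rad, forces in N, time in s.
With the tool pointing down it reaches from about 400 to 875 mm from the base axis. Payload 4.4 kg.
Tool frame: the origin (TCP) lies midway between the tips of the shut fingers; the grasp point (between the pads) lies 19 mm behind it (arm.tcp_to_grasp is the distance from the TCP to the grasp point, in mm); z points along the fingers, y is the line along which they close (so a half turn about z gives the same grasp; the last joint's range is limited). The gripper opens to 85 mm and grips with 20 to 120 N. Pads are 22 mm wide; open, the fingers measure 114 mm over their backs; the gripper's body (76 mm by 85 mm) begins 54 mm behind the grasp point. The pads swing forward as they close: fully open they stand 13 mm farther back than shut.
Start: joints at [1.103, 0.628, 0.038, 1.517, -0.027, 0.996, -0.02], TCP at [254.227, -598.236, 231.313] pointing down, gripper open.
Joint ranges: [-3.06, 3.06], [-0.37, 2.12], [-1.25, 1.32], [0.18, 2.47], [-1.1, 4.24], [0.23, 1.98], [-2.94, 2.94]. Speed limits (rad/s): [2.57, 2.57, 3.14, 3.14, 3.14, 3.14, 3.14].

### API

Orientations are given as [roll, pitch, yaw] about the fixed x, y, z axes, in that order (R = Rz(yaw) Ry(pitch) Rx(roll)).
In Python, from plant import status, read_camera, ticket, arm gives the robot as it stands.
- The arm moves only by the tool step_arm, never from a script. Its argument "increments" is a list of rows, each a list of 6 numbers: the shift along the tool's x, y, z in cm, then the turn, a rotation vector about the tool's x, y, z in units of 8 degrees (1.0 is 8 degrees). A call has 1 to 5 rows; each row shifts and turns the commanded pose from where the row before left it, along the tool's axes as they then stand; what a row does not reach is not made up. A row lasts 1/8 s, in which the tool goes at most 62.5 mm and 10.7 degrees, less where a joint would pass 70% of its speed; a pose out of reach is approached as far as the arm can. A call is refused whole if a number of a shift passes 6.25 or a number of a turn 1, either way. A call with a gripper value outside its range is refused whole. "fingers" is the finger opening in cm, from 0 to 8.54, set as the call begins (left out, the last holds). The fingers move at their own pace and stop on an object; "force" is the grip in N (left out, the last holds). Time passes only in rows, so rows that do not move let the fingers close. It gives the time, the measured TCP pose, the force, the opening and the grip force at its end, in the units of the state.
- status.get_obs(): the state, without advancing time (a new reading comes with each control period).
- read_camera(name): name is "side" or "top"; returns a dict with "image" (400x640x3 uint8, red, green, blue), "fx", "fy", "cx", "cy" (pixels), "R" (3x3) and "t" (3): a world point X has camera coordinates R X + t. Camera axes: x right, y down, z forward; pixel columns grow to the right and rows downward; lengths in mm; the calibration is good to about 2 mm. A picture is of the moment at which its call begins. There is no depth.
- ticket.hand_in(): hands the job in; it is judged then, once.
The state is a dict: "clock": time; "qpos": joint angles; "joint_velocities": joint speeds; "joint_efforts": joint torques, N m; "tool_pos": TCP position; "eef_rot": TCP orientation; "ft_force": force on the tool from outside, world axes, zero at the start; "wrist_torque": the same for the moment, N m; "opening": finger opening in mm; "grip_force": force on a finger pad.
Only numpy, scipy, OpenCV 4.12 (cv2) and the standard library are available. Lean on these libraries where they do the work, as an engineer would, in place of code of your own. Each camera call takes 0.05 s, during which the arm holds its last target. There are 200 camera calls.

### The job

Two pawns have been left standing on the lid of the grey cash box: set them back, upright, one in each of the two empty pockets of the wooden pawn tray, so that the lid is clear. Then take the key with the rectangular bow from the key block, push it fully home in the lock in the lid (its pins are sticky: if it binds, wiggle it past them), turn it a quarter turn clockwise as far as it goes, and finish while holding it turned against its spring, so that I can lift the lid. Leave everything else on the table where it is.

Things in the scene. Friction and masses are not known exactly. Their poses are not given: they have to be found in the camera images.
- cash_box: Grey steel cash box, 154 (x) x 204 (y) mm over its flat, shut lid, 85 mm high; does not slide, and the lid stays shut in this job. Origin: centre of its underside; x points from the lock side to the hinge side. A folded wire handle (70 mm long in y, 6 mm high) lies on the lid 20 to 50 mm from the centre towards +x.
- plug (a joint): Turn of the lock cylinder, rad: 0 where the key goes in, grows clockwise seen from above, stop at 1.60. A spring turns it back when let go (0.04 N m at 0, 0.085 N m at 1.6). Turn only when the key is fully home.
- keyway (a point): Centre of the lock's mouth, on its steel bezel (31 mm across, 4 mm proud, 89 mm above the table), 45 mm from the box centre towards -x. Turns with the cylinder: z up, y along the slot, x across. Slot 11.2 (y) x 4.4 (x) mm, 30 deep, mouth flared to 8. Sticky pins 10 and 18 mm down stop the key 18 and 10 mm before home: straight it takes 8 to 18 N, rocked 0.1 to 0.25 rad clockwise less.
- key: Cash-box key: black rectangular bow 9 (x) x 28 (y) x 26 high (z) mm; steel blade 3.2 (x) x 10 (y) mm, reaching 28 mm down (-z), last 8 mm tapered to 7. Same turned half round. 25 g. Origin: centre of the bow's underside; fully home it meets keyway (bow on the bezel). Starts upright in one slot of the key block, bow on its top. Turned, it leads the cylinder by about 0.2 rad.
- key_block: Wooden block 44 (x) x 160 (y) x 40 mm high with three slots in a row along y, 48 mm apart, each 5 x 12 mm and 32 mm deep, holding three keys upright; fixed. Origin at the centre of its underside.
- key_round: Another key in the block, with a round bow 30 mm across and 9 mm thick, 29 mm high. Origin as for the cash-box key. Not needed.
- key_tee: Another key in the block, with a low T-shaped bow 36 mm wide, 9 mm thick, 15 mm high. Origin as for the cash-box key. Not needed.
- pawn_a: One of the two wooden pawns standing on the cash box lid at the start: round base 20 mm across, waist 9 mm, cylindrical head 16 mm across from 28 to 38 mm up, 42 mm high in all, 12 g. Origin at the centre of its underside, z up.
- pawn_b: The other pawn standing on the lid, alike.
- pawn_c: A like pawn already in pocket 1 of the tray.
- pawn_d: A like pawn already in pocket 3 of the tray.
- tray: Wooden pawn tray 50 (x) x 190 (y) x 20 mm high, fixed, with four round pockets 24 mm across and 13 mm deep in a row along y, 46 mm apart. Origin at the centre of its underside.
- tray_hole0 (a point): Centre of the mouth of the tray's pocket 0 (its -y end), level with the tray's top; empty at the start. Frame of the tray.
- tray_hole2 (a point): Centre of the mouth of pocket 2; empty at the start. Frame of the tray.
- mug: White mug, 84 mm across, 95 mm high, loose. Origin under its centre.
- pill_jar: Small amber jar, 42 mm across, 62 mm high, loose. Origin under its centre.
- stapler: Grey stapler, 110 (x) x 34 x 40 mm high, loose. Origin under its centre.
- car_box: Green toy-car box, 45 (x) x 85 (y) x 40 mm high, loose. Origin under its centre.
- marker: Green marker pen lying flat, 115 mm long (y), 16 mm thick, loose. Origin under its centre.
- die: White die, 16 mm, loose. Origin under its centre.

How it is judged:
By the outcome, as a careful person would: the job done as asked, in the order asked, and still so for the second after the job is handed in, while the arm keeps its last pose, push and grip.
It also fails if it takes over 72 s, if anything falls off the work surface, if the arm or the gripper's body presses on something with over 40 N, if the wrist force passes 120 N, or if a joint passes its speed limit or range.

## Working session

There is one attempt and no reset: what is moved stays moved. The work goes in short steps, Python scripts to look and compute and a tool call to move; the robot and the scene stay as the last step left them, time stands still between calls to the robot, and variables do not carry over. Pictures are saved under pics/ and viewed, at most 10 in all, crops included, and the job is handed in when it is done.

Besides the shell and the picture viewer there is one more tool, called as name(argument=value, ...), one argument or row to a line, values as JSON. step_arm: Moves the arm, as the interface text tells. Its arguments: {"type":"object","properties":{"increments":{"type":"array","items":{"type":"array","items":{"type":"number"}}},"fingers":{"type":"number"},"force":{"type":"number"}},"required":["increments"]}

```bash
mkdir -p pics; cat > h.py <<'E'
import numpy as np,cv2
from plant import status, read_camera, ticket, arm
def shot(n,f):
    c=read_camera(n); cv2.imwrite(f'pics/{f}.png',c['image'][:,:,::-1]); np.save(f'pics/{f}.npy',c,allow_pickle=True); return c
def ray(c,u,v):
    R=np.array(c['R']);t=np.array(c['t']);d=R.T@np.array([(u-c['cx'])/c['fx'],(v-c['cy'])/c['fy'],1]);return -R.T@t,d
def onz(c,u,v,z):
    o,d=ray(c,u,v);return o+d*(z-o[2])/d[2]
def tri(c1,p1,c2,p2):
    A=[];b=[]
    for c,p in((c1,p1),(c2,p2)):
        o,d=ray(c,*p);d=d/np.linalg.norm(d);P=np.eye(3)-np.outer(d,d);A.append(P);b.append(P@o)
    x=np.linalg.lstsq(np.vstack(A),np.hstack(b),rcond=None)[0]
    return x
def proj(c,X):
    p=np.array(c['R'])@np.array(X,float)+np.array(c['t']);return p[0]/p[2]*c['fx']+c['cx'],p[1]/p[2]*c['fy']+c['cy']
E
python3 - <<'E'
from h import *
for n in('top','side'):
    c=shot(n,n+'0'); print(n,c['fx'],c['cx'],c['cy'],np.round(c['R'],3).tolist(),np.round(-np.array(c['R']).T@c['t'],0))
print(status.get_obs())
E
```

```text
top 406.7754770147581 316.12848858356176 203.91270307573004 [[0.03, -1.0, 0.006], [-0.985, -0.03, -0.171], [0.171, -0.001, -0.985]] [ 394.  -17. 1002.]
side 514.0673984033765 316.28425875362797 195.99240663890657 [[-0.987, -0.158, 0.014], [-0.104, 0.577, -0.81], [0.12, -0.802, -0.586]] [433. 950. 753.]
{'clock': 0.1, 'qpos': array([ 1.10319123,  0.62925236,  0.03845598,  1.51823799, -0.02698317,
        0.99631857, -0.01997563]), 'joint_velocities': array([ 0.00044747, -0.00379947,  0.00079222, -0.00198738,  0.00034863,
        0.00186174, -0.00042353]), 'joint_efforts': array([ 2.00602692e-03, -5.64532614e+01,  1.23003434e+00, -1.93972760e+01,
        1.12286760e-02,  5.28804536e-03, -1.41543387e-05]), 'tool_pos': array([ 254.00533183, -597.71804712,  230.49168614]), 'eef_rot': array([-3.13989506e+00,  3.71852209e-05,  4.01830255e-01]), 'ft_force': array([ 0.42006495, -0.06259783, -0.85468288]), 'wrist_torque': array([ 0.02719258,  0.00200134, -0.03024602]), 'grip_force': 0.0, 'opening': 85.57897974178519}
```

View pics/top0.png

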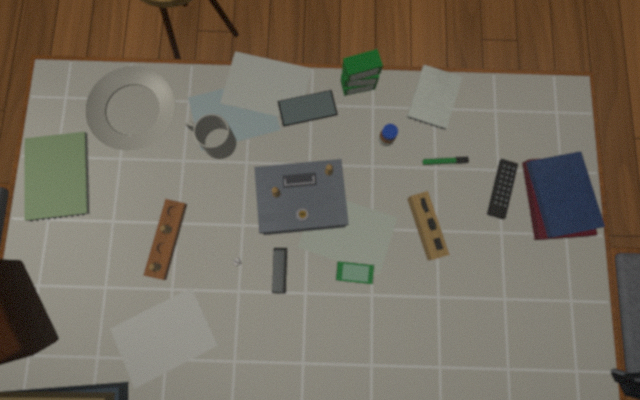

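View pics/side0.png

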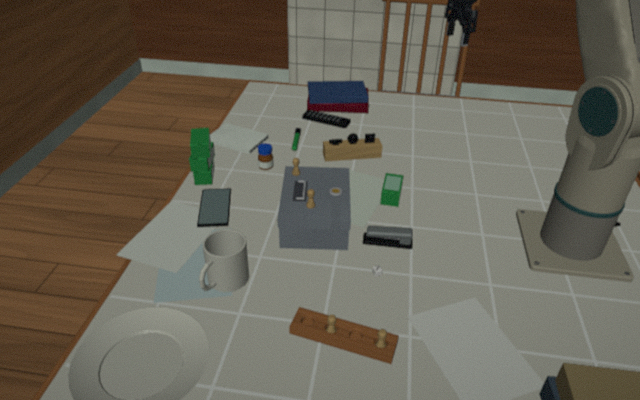

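The top view shows the box at (300,197), pawns at (329,169) and (276,191), the lock at (302,214), the tray at (165,240) and the key block at (428,226). The side view shows the box at (315,205), the block at (352,148) and the tray at (343,335). I'll enlarge these areas.

```bash
python3 - <<'E'
from h import *
def crop(f,x,y,w=66,h=75,s=4):
    im=cv2.imread(f'pics/{f}.png')[y:y+h,x:x+w]; im=cv2.convertScaleAbs(im,alpha=1.5)
    im=cv2.resize(im,None,fx=s,fy=s,interpolation=cv2.INTER_CUBIC)
    for i in range(0,w,10): cv2.putText(im,str(x+i),(i*s,8),0,.3,(0,0,255)); cv2.line(im,(i*s,10),(i*s,16),(0,0,255))
    for i in range(0,h,10): cv2.putText(im,str(y+i),(0,i*s+4),0,.3,(0,255,255)); 
    return im
A=np.hstack([crop('top0',135,195,64),crop('top0',250,150,104,75),crop('top0',400,185,32+0,75)]) if 0 else None
r1=np.hstack([crop('top0',140,193,55,94,3*2)[:560],crop('top0',400,185,55,94,6)[:560]])
cv2.imwrite('pics/c1.png',r1[:,:800])
r2=np.hstack([crop('top0',250,150,100,92,4),crop('side0',270,150,90,92,4)])
r3=np.hstack([crop('side0',285,300,120,60,4),crop('side0',318,125,70,55,4) if 0 else crop('side0',318,115,70,60,4)])
w=760; cv2.imwrite('pics/c2.png',np.vstack([r2[:340,:w],r3[:,:w]]))
print(r1.shape,r2.shape,r3.shape)
E
```

```text
(560, 660, 3) (368, 760, 3) (240, 760, 3)
```

View pics/c1.png

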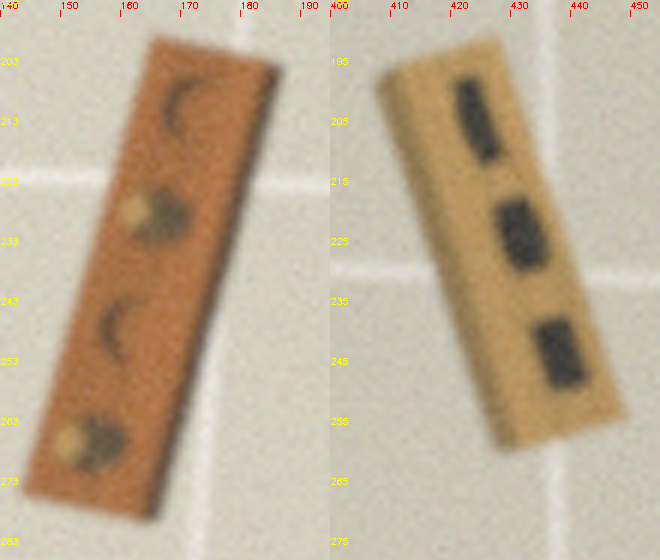

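View pics/c2.png

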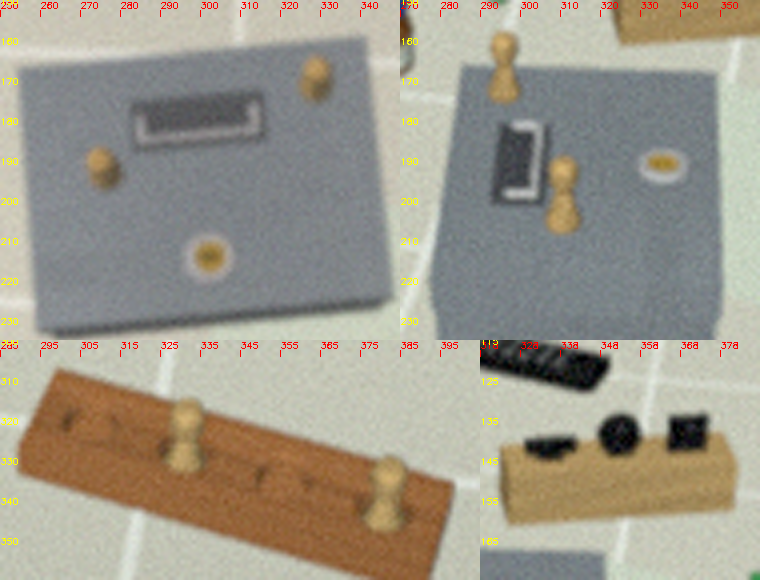

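Rectangular key: the lowest of the three in the top view, (438,251), and the rightmost in the side view, (369,136). The empty pockets in the top view are near (169,210) and (159,248). Next I fit silhouettes in both views.

```bash
cat > fit.py <<'E'
from h import *
from scipy.optimize import minimize
S=4
def cub(a,b,z0,z1): return np.array([[x,y,z] for x in(-a/2,a/2) for y in(-b/2,b/2) for z in(z0,z1)])
def fr(r0,z0,r1,z1):
    t=np.linspace(0,2*np.pi,24,endpoint=False);return np.vstack([np.c_[r*np.cos(t),r*np.sin(t),0*t+z] for r,z in((r0,z0),(r1,z1))])
PAWN=[fr(10,0,10,5),fr(10,5,4.5,15),fr(4.5,15,4.5,28),fr(8,28,8,38),fr(8,38,4,42)]
def render(c,parts,p,roi):
    x0,y0,x1,y1=roi; m=np.zeros(((y1-y0)*S,(x1-x0)*S),np.uint8)
    cs,sn=np.cos(p[3]),np.sin(p[3]);Rz=np.array([[cs,-sn,0],[sn,cs,0],[0,0,1]])
    for P in parts:
        X=(P@Rz.T+p[:3])@np.array(c['R']).T+c['t']
        uv=np.c_[X[:,0]/X[:,2]*c['fx']+c['cx']-x0+.5,X[:,1]/X[:,2]*c['fy']+c['cy']-y0+.5]*S-.5
        h=cv2.convexHull(np.round(uv*16).astype(np.int32)); cv2.fillConvexPoly(m,h,1,shift=4)
    return m>0
def seg(c,roi,f,hull,seed=None):
    x0,y0,x1,y1=roi; im=cv2.GaussianBlur(c['image'],(0,0),.6)[y0:y1,x0:x1]
    im=cv2.resize(im,None,fx=S,fy=S,interpolation=cv2.INTER_CUBIC)
    hsv=cv2.cvtColor(im,cv2.COLOR_RGB2HSV).astype(int); m=f(hsv).astype(np.uint8)
    m=cv2.morphologyEx(m,cv2.MORPH_OPEN,np.ones((5,5),np.uint8))
    n,l,s,_=cv2.connectedComponentsWithStats(m)
    if n<2: return m>0
    m=(l==1+np.argmax(s[1:,4])).astype(np.uint8)
    if hull:
        cn=np.vstack(cv2.findContours(m,cv2.RETR_EXTERNAL,cv2.CHAIN_APPROX_NONE)[0]);cv2.fillConvexPoly(m,cv2.convexHull(cn),1)
    return m>0
def fit(views,parts,p0,free,f,hull):
    ms=[(c,roi,seg(c,roi,f,hull)) for c,roi in views]
    p0=np.array(p0,float)
    def full(q): p=p0.copy();p[free]=q;return p
    def cost(q): 
        s=0
        for c,roi,m in ms:
            r=render(c,parts,full(q),roi); s+=(r^m).sum()/m.sum()
        return s/len(ms)
    q=p0[free]; sc=np.array([6,6,6,.15])[free]
    for _ in range(3):
        sim=np.vstack([q,q+np.diag(sc)]);r=minimize(cost,q,method='Nelder-Mead',options=dict(initial_simplex=sim,xatol=.02,fatol=1e-5));q=r.x;sc=sc*.5
    return full(q),r.fun,ms
E
cat > run1.py <<'E'
from fit import *
T=np.load('pics/top0.npy',allow_pickle=True).item();D=np.load('pics/side0.npy',allow_pickle=True).item()
wood=lambda h:(h[...,1]>60)&(h[...,0]<30)
red=lambda h:(h[...,1]>95)&(h[...,0]<14)
grey=lambda h:(h[...,0]>85)&(h[...,0]<130)&(h[...,1]>15)&(h[...,2]<175)
blk=lambda h:(h[...,2]<70)
pic=[]
def do(name,rt,rs,parts,p0,f,hull):
    for fr_,tag in (([0,1,3],''),([0,1,2,3],' zfree')):
        fr2=fr_ if parts is not PAWN else [i for i in fr_ if i<3]
        p,e,ms=fit([(T,rt),(D,rs)],parts,p0,fr2,f,hull); print(name+tag,np.round(p,2),round(e,3),[int(m.sum()/16) for _,_,m in ms])
        if not tag:
            for i,(a,b) in enumerate(((T,rt),(D,rs))):
                q,e1,_=fit([(a,b)],parts,p,fr2,f,hull); print('    view',i,np.round(q,2),round(e1,3))
def g(u,v,z): return onz(T,u,v,z)
P=g(165,240,20);do('tray',(135,190,195,288),(280,298,408,368),[cub(50,190,0,20)],[P[0],P[1],0,-.2],red,True)
P=g(428,226,40);do('block',(400,183,455,265),(315,120,390,165),[cub(44,160,0,40)],[P[0],P[1],0,.3],wood,True)
P=g(302,195,85);do('box',(245,150,358,243),(270,158,358,252),[cub(154,204,0,85)],[P[0],P[1],0,-.08],grey,True)
P=g(438,251,60);do('key',(430,240,448,262),(362,127,378,142),[cub(9,28,0,26)],[P[0],P[1],40,.3],blk,False)
P=g(329,169,106);do('pawnR',(319,158,339,180),(290,153,306,180),PAWN,[P[0],P[1],85,0],wood,False)
P=g(276,191,106);do('pawnL',(266,181,286,202),(300,185,320,212),PAWN,[P[0],P[1],85,0],wood,False)
E
python3 run1.py
```

```text
tray [4.6282e+02 3.4598e+02 0.0000e+00 9.0000e-02] 122.985 [776, 8]
    view 0 [4.3899e+02 3.5444e+02 0.0000e+00 3.1000e-01] 1.38
    view 1 [4.6282e+02 3.4597e+02 0.0000e+00 9.0000e-02] 244.362
tray zfree [ 467.16  590.96 -638.94    1.58] 0.735 [776, 8]
block [ 520.29 -290.73    0.      1.88] 0.022 [1549, 1181]
    view 0 [ 520.31 -290.74    0.      1.88] 0.011
    view 1 [ 520.75 -291.98    0.      1.87] 0.031
block zfree [ 538.52 -224.67    3.31    0.58] 0.799 [1549, 1181]
box [5.762e+02 1.254e+01 0.000e+00 1.300e-01] 4.033 [690, 5505]
    view 0 [ 660.42 -282.57    0.      3.78] 1.0
    view 1 [5.7502e+02 1.1160e+01 0.0000e+00 1.2000e-01] 0.055
box zfree [  1537.58    563.81 -15825.54    188.77] 1.0 [690, 5505]
key [ 476.41 -303.51   40.      1.73] 0.286 [52, 75]
    view 0 [ 477.11 -305.12   40.      1.63] 0.315
    view 1 [ 474.95 -299.1    40.      1.7 ] 0.135
key zfree [ 472.01 -292.84   40.9     0.49] 0.688 [52, 75]
pawnR [631.79 -44.85  85.     0.  ] 0.293 [61, 99]
    view 0 [631.35 -43.99  85.     0.  ] 0.373
    view 1 [632.39 -47.71  85.     0.  ] 0.184
pawnR zfree [631.69 -44.45  86.31   0.  ] 0.286 [61, 99]
pawnL [576.44  73.49  85.     0.  ] 0.306 [57, 122]
    view 0 [576.44  73.49  85.     0.  ] 0.45
    view 1 [576.75  71.71  85.     0.  ] 0.143
pawnL zfree [576.34  74.48  86.79   0.  ] 0.306 [57, 122]
```

```bash
python3 - <<'E'
from h import *
for n,pts in (('top0',dict(tray=(155,260),tray2=(172,220),floor=(200,250),box=(290,205),boxb=(320,220),boxu=(265,175),front=(300,230),pawnhead=(328,168),pawnbase=(275,192),key=(438,251),block=(420,215),bez=(297,213),pawnshadow=(331,173))),
 ('side0',dict(tray=(310,325),traytop=(350,330),trayfront=(300,330),floor=(300,280),box=(320,220),lid=(330,180),pawn=(296,160),pawnb=(311,205),key=(369,136),bez=(331,190),paper=(370,195)))):
    im=cv2.cvtColor(cv2.GaussianBlur(cv2.imread(f'pics/{n}.png'),(0,0),.6),cv2.COLOR_BGR2HSV)
    print(n,{k:im[v[1],v[0]].tolist() for k,v in pts.items()})
E
```

```text
top0 {'tray': [13, 146, 108], 'tray2': [14, 145, 111], 'floor': [23, 24, 139], 'box': [102, 14, 89], 'boxb': [99, 20, 91], 'boxu': [105, 16, 93], 'front': [30, 7, 69], 'pawnhead': [18, 122, 117], 'pawnbase': [18, 116, 97], 'key': [19, 115, 109], 'block': [18, 121, 120], 'bez': [6, 11, 111], 'pawnshadow': [22, 52, 73]}
side0 {'tray': [14, 151, 93], 'traytop': [13, 143, 100], 'trayfront': [14, 149, 101], 'floor': [30, 16, 131], 'box': [100, 25, 90], 'lid': [99, 20, 88], 'pawn': [19, 116, 130], 'pawnb': [20, 120, 117], 'key': [102, 61, 21], 'bez': [25, 27, 105], 'paper': [52, 20, 140]}
```

```bash
python3 - <<'E'
s=open('run1.py').read()
s=s.replace("red=lambda h:(h[...,1]>95)&(h[...,0]<14)","red=lambda h:(h[...,1]>80)&(h[...,0]<24)").replace("wood=lambda h:(h[...,1]>60)","wood=lambda h:(h[...,1]>WT)")
s=s.replace("(h[...,0]>85)&(h[...,0]<130)&(h[...,1]>15)&(h[...,2]<175)","(h[...,1]<45)&(h[...,2]<113)")
s=s.replace("from fit import *","from fit import *\nWT=60")
s=s.replace("20,0,20)],[P[0],P[1],0,-.2]","").replace("P[1],0,-.2]","P[1],0,1.24]").replace("P[1],0,.3]","P[1],0,1.88]").replace("P[1],40,.3]","P[1],40,1.88]")
s=s.replace("g(438,251,60)","g(438.3,243.7,66)").replace("(430,240,448,262)","(428,233,450,255)").replace("P=g(329","WT=45;P=g(329")
s=s.replace("(281,","(280,")
s+='''
# bezel, pockets
for n,c,roi in(('t',T,(294,206,311,222)),('s',D,(326,184,342,198))):
    x0,y0,x1,y1=roi;im=c['image'][y0:y1,x0:x1].astype(float);h=cv2.cvtColor(c['image'][y0:y1,x0:x1],cv2.COLOR_RGB2HSV).astype(float)
    w=np.clip(np.abs(im-np.array([np.median(im[[0,-1]].reshape(-1,3),axis=0)])).sum(2)-25,0,60);yy,xx=np.mgrid[y0:y1,x0:x1]
    p=((w*xx).sum()/w.sum(),(w*yy).sum()/w.sum());print(n,p,onz(c,*p,89))
    if n=='t':pt=p
print('lock tri',tri(T,pt,D,p))
'''
open('run1.py','w').write(s)
E
python3 run1.py
```

```text
tray [470.29 344.57   0.     1.39] 0.083 [1737, 3167]
    view 0 [470.58 346.92   0.     1.39] 0.087
    view 1 [471.05 342.34   0.     1.38] 0.026
tray zfree [470.71 345.46   3.93   1.39] 0.063 [1737, 3167]
block [ 520.39 -290.76    0.      1.88] 0.022 [1549, 1181]
    view 0 [ 520.31 -290.73    0.      1.88] 0.011
    view 1 [ 520.8  -292.27    0.      1.87] 0.03
block zfree [ 520.57 -290.26    1.09    1.88] 0.022 [1549, 1181]
box [5.7479e+02 1.7920e+01 0.0000e+00 1.3000e-01] 0.015 [6198, 5780]
    view 0 [5.747e+02 1.803e+01 0.000e+00 1.300e-01] 0.006
    view 1 [5.752e+02 1.442e+01 0.000e+00 1.300e-01] 0.011
box zfree [5.7472e+02 1.7880e+01 1.1100e+00 1.3000e-01] 0.012 [6198, 5780]
key [ 475.65 -302.31   40.      1.88] 0.395 [58, 75]
    view 0 [ 475.65 -302.31   40.      1.88] 0.594
    view 1 [ 475.88 -299.19   40.      2.12] 0.13
key zfree [ 476.15 -304.78   37.17    1.92] 0.358 [58, 75]
pawnR [631.77 -44.56  85.     0.  ] 0.166 [71, 112]
    view 0 [631.61 -44.27  85.     0.  ] 0.188
    view 1 [632.03 -46.71  85.     0.  ] 0.088
pawnR zfree [631.47 -43.91  86.94   0.  ] 0.14 [71, 112]
pawnL [576.44  73.92  85.     0.  ] 0.194 [67, 134]
    view 0 [577.7   75.76  85.     0.  ] 0.233
    view 1 [577.33  71.88  85.     0.  ] 0.076
pawnL zfree [576.89  74.49  86.94   0.  ] 0.161 [67, 134]
t (np.float64(301.5470753831717), np.float64(214.0156396621833)) [528.70836867  13.91574226  89.        ]
s (np.float64(335.2553013392857), np.float64(191.4287109375)) [529.75644939  16.61777105  89.        ]
lock tri [529.51743164  13.98457218  87.05086186]
```

Fits agree with the given heights to within 1–2 mm, apart from the tray (about 4 mm). Box at (575,18) yaw 0.13, block at (520,-291) yaw 1.88, tray at (470,346) yaw 1.39, pawns at (632,-44.5) and (577,74.5). I'll centre each pawn by gripping it from two directions, which also checks the camera bias.

```bash
cat > plan.py <<'E'
from h import *
U=np.deg2rad(8)
def plan(wps,p=None,yaw=None,vmax=5.5):
    """wps: (x,y,z,yaw) ; tool assumed straight down; prints rows"""
    o=status.get_obs()
    p=np.array(o['tool_pos'] if p is None else p,float); yaw=o['eef_rot'][2] if yaw is None else yaw
    for w in wps:
        d=np.array(w[:3])-p; dy=w[3]-yaw
        n=max(1,int(np.ceil(max(np.linalg.norm(d)/10/vmax,abs(dy)/U/0.95-1e-3)))); rows=[]
        for i in range(n):
            f=(np.array(w[:3])-p)/(n-i); a=(w[3]-yaw)/(n-i); c,s=np.cos(yaw),np.sin(yaw)
            r=np.round([ (f[0]*c+f[1]*s)/10,(f[0]*s-f[1]*c)/10,-f[2]/10],1 if n>2 and i<n-1 else 2); t=round(-a/U,2)
            p=p+10*np.array([r[0]*c+r[1]*s,r[0]*s-r[1]*c,-r[2]]); yaw-=t*U
            rows.append([*map(float,r),0,0,t])
        print(w,n)
        for k in range(0,n,5): print('  ',str(rows[k:k+5]).replace(' ','').replace('.0,',',').replace('.0]',']').replace('-0,','0,'))
E
python3 - <<'E'
from plan import *
plan([(631.7,-44.5,160,1.39),(631.7,-44.5,102,1.39)])
E
```

```text
(631.7, -44.5, 160, 1.39) 13
   [[4.3,-2.8,0.5,0,0,np.float64(-0.54)],[4.5,-2.4,0.5,0,0,np.float64(-0.54)],[4.7,-2.1,0.5,0,0,np.float64(-0.55)],[4.9,-1.7,0.6,0,0,np.float64(-0.54)],[5,-1.4,0.5,0,0,np.float64(-0.55)]]
   [[5.1,-1,0.6,0,0,np.float64(-0.54)],[5.1,-0.6,0.5,0,0,np.float64(-0.55)],[5.1,-0.2,0.6,0,0,np.float64(-0.54)],[5.2,0.2,0.5,0,0,np.float64(-0.55)],[5.1,0.6,0.6,0,0,np.float64(-0.54)]]
   [[5.1,1,0.5,0,0,np.float64(-0.55)],[4.9,1.4,0.6,0,0,np.float64(-0.54)],[4.88,1.68,0.55,0,0,np.float64(-0.55)]]
(631.7, -44.5, 102, 1.39) 2
   [[0,0,2.9,0,0,np.float64(0.0)],[0,0,2.9,0,0,np.float64(0.0)]]
```

step_arm(
  increments=[
    [4.3,-2.8,0.5,0,0,-0.54],
    [4.5,-2.4,0.5,0,0,-0.54],
    [4.7,-2.1,0.5,0,0,-0.55],
    [4.9,-1.7,0.6,0,0,-0.54],
    [5,-1.4,0.5,0,0,-0.55],
  ],
  fingers=5,
  force=20,
)

```text
clock: 0.72
tool_pos: [400.0, -383.9, 204.9]
eef_rot: [-3.141, -0.0, 0.784]
ft_force: [1.4, -0.2, -0.4]
opening: 50.2
grip_force: 0.0
```

step_arm(
  increments=[
    [5.1,-1,0.6,0,0,-0.54],
    [5.1,-0.6,0.5,0,0,-0.55],
    [5.1,-0.2,0.6,0,0,-0.54],
    [5.2,0.2,0.5,0,0,-0.55],
    [5.1,0.6,0.6,0,0,-0.54],
  ],
)

```text
clock: 1.35
tool_pos: [545.3, -171.1, 176.9]
eef_rot: [-3.141, 0.0, 1.164]
ft_force: [1.2, 0.6, 0.9]
opening: 50.0
grip_force: 0.0
```

step_arm(
  increments=[
    [5.1,1,0.5,0,0,-0.55],
    [4.9,1.4,0.6,0,0,-0.54],
    [4.88,1.68,0.55,0,0,-0.55],
    [0,0,0,0,0,0],
    [0,0,0,0,0,0],
  ],
)

```text
clock: 1.98
tool_pos: [631.3, -45.7, 160.2]
eef_rot: [-3.14, 0.001, 1.39]
ft_force: [-0.2, -1.3, 0.4]
opening: 50.1
grip_force: 0.0
```

step_arm(
  increments=[
    [0.1,-0.1,2.9,0,0,0],
    [0,0,2.9,0,0,0],
    [0,0,0,0,0,0],
  ],
)

```text
clock: 2.35
tool_pos: [628.6, -46.1, 100.9]
eef_rot: [-3.136, 0.002, 1.388]
ft_force: [-0.2, 0.3, -0.4]
opening: 50.2
grip_force: 0.0
```

step_arm(
  increments=[
    [0,0,0,0,0,0],
    [0,0,0,0,0,0],
    [0,0,0,0,0,0],
    [0,0,0,0,0,0],
  ],
  fingers=0,
  force=20,
)

```text
clock: 2.85
tool_pos: [632.1, -44.2, 104.3]
eef_rot: [3.139, 0.0, 1.39]
ft_force: [-1.2, -0.3, 6.4]
opening: 14.8
grip_force: 19.7
```

```bash
python3 - <<'E'
from fit import *
T=shot('top','top1');D=shot('side','side1')
a=cv2.resize(T['image'][130:230,260:380],None,fx=4,fy=4,interpolation=2)
b=cv2.resize(D['image'][110:210,240:320],None,fx=4,fy=4,interpolation=2)
cv2.imwrite('pics/v1.png',cv2.convertScaleAbs(np.hstack([a,b])[:,:,::-1],alpha=1.5))
E
```

```text
(no output)
```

View pics/v1.png

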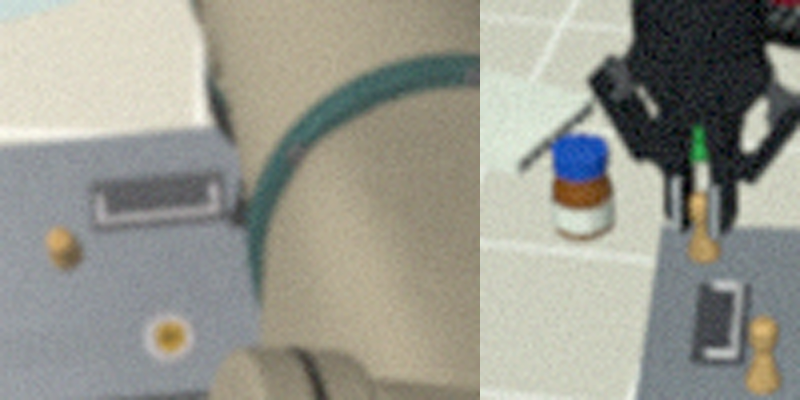

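The gripper holds pawn R's head in the side crop (pawn near (705,220) of the picture); the arm blocks the top view. I regrip at 90° to centre it.

step_arm(
  increments=[
    [0,0,0,0,0,0],
    [0,0,0,0,0,-0.94],
    [0,0,0,0,0,-0.94],
    [0,0,0,0,0,-0.94],
    [0,0,0,0,0,-0.94],
  ],
  fingers=4,
)

```text
clock: 3.58
tool_pos: [630.9, -43.8, 102.6]
eef_rot: [-3.141, -0.0, 1.92]
ft_force: [0.0, 0.2, 1.0]
opening: 40.2
grip_force: 0.0
```

step_arm(
  increments=[
    [0,0,0,0,0,-0.94],
    [0,0,0,0,0,-0.94],
    [0,0,0,0,0,-0.94],
    [0,0,0,0,0,-0.94],
    [0,0,0,0,0,-0.94],
  ],
)

```text
clock: 4.2
tool_pos: [631.0, -43.8, 102.6]
eef_rot: [-3.141, -0.0, 2.576]
ft_force: [-0.4, 0.5, -0.2]
opening: 40.0
grip_force: 0.0
```

step_arm(
  increments=[
    [0,0,0,0,0,-0.94],
    [0,0,0,0,0,-0.94],
    [0,0,0,0,0,-0.94],
    [0,0,0,0,0,0],
    [0,0,0,0,0,0],
  ],
)

```text
clock: 4.82
tool_pos: [631.0, -43.9, 102.7]
eef_rot: [-3.142, -0.0, 2.963]
ft_force: [-0.2, 0.0, -0.7]
opening: 40.2
grip_force: 0.0
```

step_arm(
  increments=[
    [0,0,0,0,0,0],
    [0,0,0,0,0,0],
    [0,0,0,0,0,0],
    [0,0,0,0,0,0],
    [0,0,0,0,0,0],
  ],
  fingers=0,
  force=25,
)

```text
clock: 5.45
tool_pos: [631.3, -43.8, 102.9]
eef_rot: [3.141, 0.0, 2.965]
ft_force: [0.2, -0.4, 0.0]
opening: 14.8
grip_force: 24.3
```

```bash
python3 - <<'E'
from plan import *
o=status.get_obs();print(o['tool_pos'],o['eef_rot'])
ux,uy=np.array([-.984,.18]),0
plan([(631.7,-44.5,180,2.96),(538.2,333.6,180,2.96)],p=(631.7,-44.5,102.5),yaw=2.96)
E
```

```text
[631.2553638  -43.79861493 102.90794357] [3.14144202e+00 1.76607935e-04 2.96527016e+00]
(631.7, -44.5, 180, 2.96) 2
   [[0,0,-3.88,0,0,np.float64(-0.0)],[0,0,-3.87,0,0,np.float64(-0.0)]]
(538.2, 333.6, 180, 2.96) 8
   [[2,4.4,0,0,0,np.float64(-0.0)],[2,4.4,0,0,0,np.float64(-0.0)],[2,4.4,0,0,0,np.float64(-0.0)],[2,4.5,0,0,0,np.float64(-0.0)],[2,4.4,0,0,0,np.float64(-0.0)]]
   [[2,4.5,0,0,0,np.float64(-0.0)],[2,4.4,0,0,0,np.float64(-0.0)],[2.02,4.5,0,0,0,np.float64(-0.0)]]
```

step_arm(
  increments=[
    [0,0,-3.9,0,0,0],
    [0,0,-3.9,0,0,0],
    [2,4.4,0,0,0,0],
    [2,4.4,0,0,0,0],
    [2,4.4,0,0,0,0],
  ],
)

```text
clock: 6.08
tool_pos: [594.9, 97.7, 181.0]
eef_rot: [3.141, 0.0, 2.965]
ft_force: [0.7, 0.4, -0.8]
opening: 14.4
grip_force: 24.5
```

step_arm(
  increments=[
    [2,4.5,0,0,0,0],
    [2,4.4,0,0,0,0],
    [2,4.5,0,0,0,0],
    [2,4.4,0,0,0,0],
    [2,4.5,0,0,0,0],
  ],
)

```text
clock: 6.7
tool_pos: [535.5, 334.9, 180.8]
eef_rot: [-3.141, 0.0, 2.965]
ft_force: [0.2, 0.2, -0.5]
opening: 14.5
grip_force: 24.5
```

step_arm(
  increments=[
    [0,0,5,0,0,0],
    [0,0,4,0,0,0],
    [0,0,0,0,0,0],
    [0,0,0,0,0,0],
  ],
)

```text
clock: 7.2
tool_pos: [536.6, 334.5, 92.2]
eef_rot: [3.14, 0.001, 2.965]
ft_force: [-0.5, -0.0, -0.4]
opening: 14.5
grip_force: 24.5
```

```bash
python3 - <<'E'
from fit import *
o=status.get_obs();print(o['tool_pos'],o['eef_rot'])
T=np.load('pics/top0.npy',allow_pickle=True).item();D=np.load('pics/side0.npy',allow_pickle=True).item()
cs=[(165.1,198.9),(184.9,203.3),(143.8,274.3),(164.3,278.8)]
X=np.array([onz(T,*c,20) for c in cs]);print(X[:,:2].round(1),X.mean(0)[:2])
# saturation-tight refits
for th in(80,100,115):
  f=lambda h:(h[...,1]>th)&(h[...,0]<24)&(h[...,2]>70)
  for c,r in((T,(135,190,195,288)),(D,(280,298,408,368))):
    parts=[cub(50,190,20,20)] if c is T else [cub(50,190,0,20)]
    p,e,_=fit([(c,r)],parts,[470,345,0,1.39],[0,1,3],f,True);print(th,p.round(2),round(e,3))
D1=shot('side','side2')
x,y,_=o['tool_pos'];z=o['tool_pos'][2]
print('tcp px',proj(D1,o['tool_pos']),'hole0 px',proj(D1,(538,333,20)))
u,v=map(int,proj(D1,(538,333,60)));
a=cv2.resize(D1['image'][v-50:v+50,u-50:u+80],None,fx=6,fy=6,interpolation=2);print(u-50,v-50)
cv2.imwrite('pics/v2.png',cv2.convertScaleAbs(a[:,:,::-1],alpha=1.6))
E
```

```text
[536.63994967 334.48227035  92.23195124] [3.13973599e+00 1.14121348e-03 2.96511011e+00]
[[566.  351.6]
 [556.6 302.3]
 [382.9 385.1]
 [373.9 335.6]] [469.82668398 343.65949157]
80 [469.67 343.79   0.     1.39] 0.057
80 [470.85 342.35   0.     1.38] 0.026
100 [469.74 343.41   0.     1.38] 0.033
100 [471.76 342.03   0.     1.38] 0.032
115 [468.19 343.46   0.     1.39] 0.056
115 [472.21 341.34   0.     1.38] 0.086
tcp px (np.float64(307.95124201694557), np.float64(293.78859982985705)) hole0 px (np.float64(307.1698725235361), np.float64(320.81882342844716))
257 255
```

View pics/v2.png

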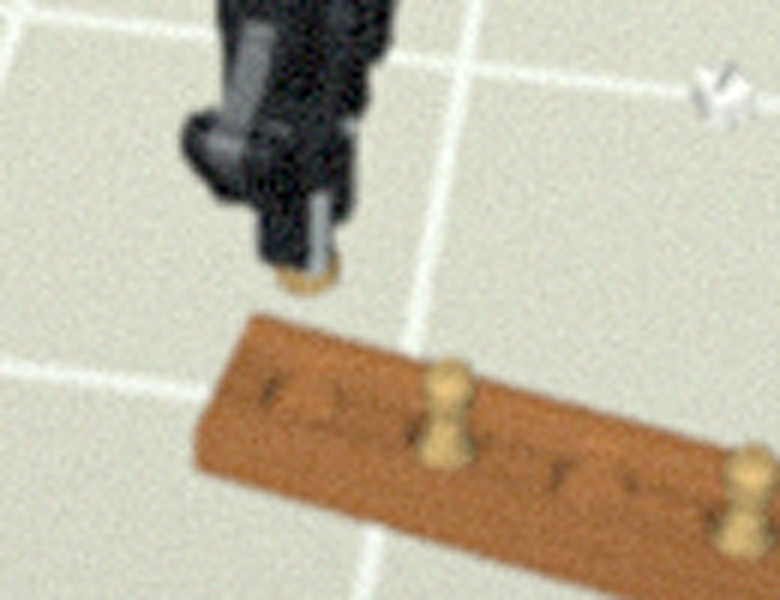

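The held pawn's base shows below the fingers at about pixel (307.8,302) and pocket 0 is below it, centred near (307,321). So x agrees with the side camera. Now I check y from the base edge and plan the lowering.

```bash
python3 - <<'E'
from fit import *
from plan import plan
D=np.load('pics/side2.npy',allow_pickle=True).item()
o=status.get_obs();x,y,z=o['tool_pos']
print('pred base near edge',proj(D,(x,y+10,z-17.6)), proj(D,(x,y,z-17.6)))
im=cv2.cvtColor(D['image'],cv2.COLOR_RGB2HSV).astype(int)
for u in(306,307,308,309): print(u,im[296:308,u,1].tolist())
# pawns c,d: expected vs tray frame, side view
for k in(-69,-23,23,69):
  X=np.array([470.2,343.2])+k*np.array([-.983,.1837]); print(k,X.round(1),'base floor c',np.round(proj(D,(*X,7)),1),'head',np.round(proj(D,(*X,33+7)),1))
wood=lambda h:(h[...,1]>60)
H0=np.array([470.2,343.2])-69*np.array([-.983,.1837])
plan([(*H0,60,2.957),(*H0,26.5,2.957)])
E
```

```text
pred base near edge (np.float64(306.7087651005406), np.float64(304.8696080947135)) (np.float64(307.69165241812857), np.float64(300.61700869327416))
306 [39, 49, 96, 23, 85, 116, 116, 88, 39, 23, 20, 18]
307 [57, 34, 44, 23, 59, 92, 121, 87, 40, 19, 19, 24]
308 [17, 31, 25, 10, 29, 65, 103, 98, 51, 22, 19, 22]
309 [9, 11, 13, 17, 14, 76, 107, 88, 43, 23, 18, 19]
-69 [538.  330.5] base floor c [307.4 324.5] head [307.4 312.3]
-23 [492.8 339. ] base floor c [331.1 331.4] head [331.7 319.3]
23 [447.6 347.4] base floor c [355.5 338.6] head [356.6 326.4]
69 [402.4 355.9] base floor c [380.5 345.9] head [382.1 333.7]
(np.float64(538.027), np.float64(330.5247), 60, 2.957) 1
   [[-0.18,-0.39,3.28,0,0,np.float64(0.06)]]
(np.float64(538.027), np.float64(330.5247), 26.5, 2.957) 1
   [[0,0,3.35,0,0,np.float64(-0.0)]]
```

step_arm(
  increments=[
    [-0.2,-0.32,3.2,0,0,0.05],
    [0,0,1.8,0,0,0],
    [0,0,0,0,0,0],
    [0,0,0,0,0,0],
  ],
)

```text
clock: 7.75
tool_pos: [537.8, 331.1, 42.0]
eef_rot: [3.14, 0.001, 2.959]
ft_force: [-0.6, 0.9, 0.4]
opening: 14.2
grip_force: 24.5
```

step_arm(
  increments=[
    [0,0,0.6,0,0,0],
    [0,0,0.4,0,0,0],
    [0,0,0,0,0,0],
  ],
)

```text
clock: 8.12
tool_pos: [537.3, 330.6, 30.7]
eef_rot: [3.141, -0.0, 2.959]
ft_force: [0.5, 0.9, -0.5]
opening: 14.6
grip_force: 24.3
```

Base is below the tray top with no contact force, so it has entered the pocket.

step_arm(
  increments=[
    [0,0,0.25,0,0,0],
    [0,0,0.2,0,0,0],
    [0,0,0,0,0,0],
  ],
)

```text
clock: 8.5
tool_pos: [537.3, 330.5, 26.3]
eef_rot: [3.141, -0.0, 2.958]
ft_force: [0.3, 1.6, 0.2]
opening: 14.4
grip_force: 24.3
```

step_arm(
  increments=[
    [0,0,0,0,0,0],
    [0,0,0,0,0,0],
    [0,0,-2,0,0,0],
    [0,0,-4,0,0,0],
    [0,0,-5,0,0,0],
  ],
  fingers=3.5,
)

```text
clock: 9.12
tool_pos: [536.9, 329.8, 138.1]
eef_rot: [-3.141, -0.001, 2.959]
ft_force: [1.1, -0.6, 0.2]
opening: 34.9
grip_force: 0.0
```

```bash
python3 - <<'E'
from plan import *
o=status.get_obs();print(o['tool_pos'],o['eef_rot'])
c=shot('side','side3')
a=cv2.resize(c['image'][290:360,280:410],None,fx=6,fy=6,interpolation=2)
cv2.imwrite('pics/v3.png',cv2.convertScaleAbs(a[:,:,::-1],alpha=1.6))
plan([(577,74.5,150,1.4),(577,74.5,102.6,1.4)])
E
```

```text
[536.87360532 329.80890223 138.0512181 ] [-3.14084662e+00 -8.44050793e-04  2.95863907e+00]
(577, 74.5, 150, 1.4) 12
   [[-0.7,-2.1,0,0,0,np.float64(0.93)],[-1,-2,0,0,0,np.float64(0.93)],[-1.2,-1.8,0,0,0,np.float64(0.93)],[-1.4,-1.6,0,0,0,np.float64(0.93)],[-1.6,-1.4,-0.1,0,0,np.float64(0.93)]]
   [[-1.8,-1.2,0,0,0,np.float64(0.93)],[-1.9,-1,-0.1,0,0,np.float64(0.93)],[-2.1,-0.7,0,0,0,np.float64(0.93)],[-2.1,-0.5,-0.1,0,0,np.float64(0.93)],[-2.2,-0.2,0,0,0,np.float64(0.93)]]
   [[-2.2,0.1,-0.1,0,0,np.float64(0.93)],[-2.12,0.45,-0.04,0,0,np.float64(0.93)]]
(577, 74.5, 102.6, 1.4) 1
   [[0,0,4.74,0,0,np.float64(0.0)]]
```

View pics/v3.png

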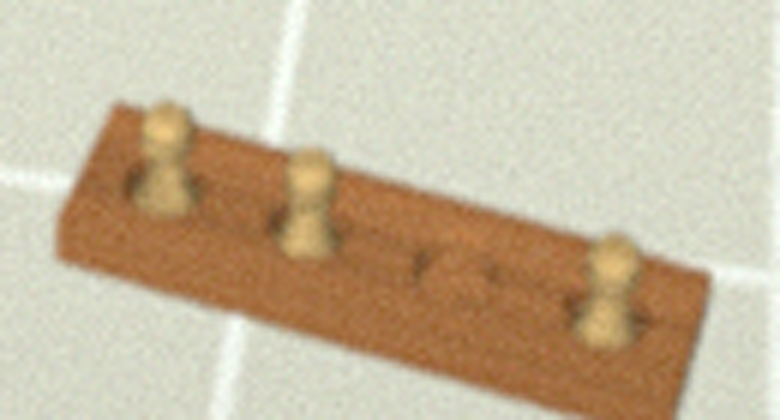

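The pawn stands upright in pocket 0, at (167,160) of the crop, like the others. Next, pawn L.

step_arm(
  increments=[
    [-0.7,-2.1,0,0,0,0.93],
    [-1,-2,0,0,0,0.93],
    [-1.2,-1.8,0,0,0,0.93],
    [-1.4,-1.6,0,0,0,0.93],
    [-1.6,-1.4,-0.1,0,0,0.93],
  ],
  fingers=5,
)

```text
clock: 9.8
tool_pos: [553.4, 222.2, 138.6]
eef_rot: [3.14, 0.0, 2.305]
ft_force: [0.2, 0.0, -0.2]
opening: 49.8
grip_force: 0.0
```

step_arm(
  increments=[
    [-1.8,-1.2,0,0,0,0.93],
    [-1.9,-1,-0.1,0,0,0.93],
    [-2.1,-0.7,0,0,0,0.93],
    [-2.1,-0.5,-0.1,0,0,0.93],
    [-2.2,-0.2,0,0,0,0.93],
  ],
)

```text
clock: 10.42
tool_pos: [568.1, 114.5, 140.7]
eef_rot: [3.14, -0.001, 1.656]
ft_force: [-0.3, -0.0, -0.2]
opening: 50.0
grip_force: 0.0
```

step_arm(
  increments=[
    [-2.2,0.1,-0.1,0,0,0.93],
    [-2.12,0.45,0,0,0,0.93],
    [0,0,2.4,0,0,0],
    [0,0,2.3,0,0,0],
    [0,0,0,0,0,0],
  ],
)

```text
clock: 11.05
tool_pos: [573.3, 71.6, 93.0]
eef_rot: [-3.139, 0.0, 1.4]
ft_force: [0.4, 1.0, 0.5]
opening: 49.9
grip_force: 0.0
```

step_arm(
  increments=[
    [0,0,0,0,0,0],
    [0,0,0,0,0,0],
    [0,0,0,0,0,0],
    [0,0,0,0,0,0],
  ],
  fingers=0,
  force=20,
)

```text
clock: 11.55
tool_pos: [575.2, 71.9, 94.6]
eef_rot: [3.139, -0.001, 1.4]
ft_force: [-0.0, 0.4, 6.8]
opening: 14.7
grip_force: 19.5
```

step_arm(
  increments=[
    [0,0,0,0,0,0],
    [0,0,0,0,0,-0.94],
    [0,0,0,0,0,-0.94],
    [0,0,0,0,0,-0.94],
    [0,0,0,0,0,-0.94],
  ],
  fingers=4,
)

```text
clock: 12.18
tool_pos: [574.2, 71.4, 93.2]
eef_rot: [-3.141, 0.0, 1.929]
ft_force: [0.5, -0.1, 1.1]
opening: 39.9
grip_force: 0.0
```

step_arm(
  increments=[
    [0,0,0,0,0,-0.94],
    [0,0,0,0,0,-0.94],
    [0,0,0,0,0,-0.94],
    [0,0,0,0,0,-0.94],
    [0,0,0,0,0,-0.94],
  ],
)

```text
clock: 12.8
tool_pos: [574.2, 71.3, 93.2]
eef_rot: [-3.141, -0.0, 2.586]
ft_force: [-1.0, 0.8, 0.7]
opening: 40.0
grip_force: 0.0
```

step_arm(
  increments=[
    [0,0,0,0,0,-0.94],
    [0,0,0,0,0,-0.94],
    [0,0,0,0,0,-0.9],
    [0,0,0,0,0,0],
  ],
)

```text
clock: 13.3
tool_pos: [574.2, 71.3, 93.0]
eef_rot: [3.142, -0.001, 2.968]
ft_force: [0.2, 0.4, 0.5]
opening: 40.0
grip_force: 0.0
```

step_arm(
  increments=[
    [0,0,0,0,0,0],
    [0,0,0,0,0,0],
    [0,0,0,0,0,0],
    [0,0,0,0,0,0],
  ],
  fingers=0,
  force=25,
)

```text
clock: 13.8
tool_pos: [574.4, 71.6, 93.4]
eef_rot: [-3.142, 0.0, 2.969]
ft_force: [0.5, -0.1, -0.2]
opening: 15.1
grip_force: 23.1
```

```bash
python3 - <<'E'
from plan import *
o=status.get_obs();p=o['tool_pos'];print(p,o['eef_rot'],o['opening'])
plan([(p[0],p[1],150,2.957),(447.3,347.6,150,2.957),(447.3,347.6,60,2.957)])
E
```

```text
[574.3650864   71.6367036   93.36137616] [-3.14155682e+00  1.25055001e-04  2.96931612e+00] 15.107858246803994
(np.float64(574.3650864041699), np.float64(71.63670360304386), 150, 2.957) 2
   [[0,0,-2.83,0,0,np.float64(0.04)],[0,0,-2.83,0,0,np.float64(0.05)]]
(447.3, 347.6, 150, 2.957) 6
   [[2.9,4.1,0,0,0,np.float64(-0.0)],[2.9,4.1,0,0,0,np.float64(-0.0)],[2.9,4.1,0,0,0,np.float64(-0.0)],[3,4.2,0,0,0,np.float64(-0.0)],[2.9,4.1,0,0,0,np.float64(-0.0)]]
   [[2.96,4.19,0,0,0,np.float64(-0.0)]]
(447.3, 347.6, 60, 2.957) 2
   [[0,0,4.5,0,0,np.float64(-0.0)],[0,0,4.5,0,0,np.float64(-0.0)]]
```

This grip is 9 mm too low for the tray, so I regrip higher.

step_arm(
  increments=[
    [0,0,0,0,0,0.05],
    [0,0,0,0,0,0],
    [0,0,-0.95,0,0,0],
    [0,0,0,0,0,0],
  ],
  fingers=3,
)

```text
clock: 14.3
tool_pos: [575.1, 71.9, 103.9]
eef_rot: [3.141, 0.002, 2.962]
ft_force: [-1.2, 0.2, 0.8]
opening: 30.3
grip_force: 0.0
```

step_arm(
  increments=[
    [0,0,0,0,0,0],
    [0,0,0,0,0,0],
    [0,0,0,0,0,0],
    [0,0,0,0,0,0],
  ],
  fingers=0,
  force=25,
)

```text
clock: 14.8
tool_pos: [574.6, 71.6, 103.2]
eef_rot: [3.142, 0.001, 2.962]
ft_force: [-0.9, -0.3, 5.0]
opening: 14.4
grip_force: 24.5
```

step_arm(
  increments=[
    [0,0,-2.6,0,0,0],
    [0,0,-2.6,0,0,0],
    [2.9,4.1,0,0,0,0],
    [2.9,4.1,0,0,0,0],
    [2.9,4.1,0,0,0,0],
  ],
)

```text
clock: 15.42
tool_pos: [509.8, 209.1, 154.5]
eef_rot: [-3.142, -0.0, 2.962]
ft_force: [0.3, 1.2, 0.4]
opening: 14.4
grip_force: 24.6
```

step_arm(
  increments=[
    [3,4.2,0,0,0,0],
    [2.9,4.1,0,0,0,0],
    [2.96,4.19,0,0,0,0],
    [0,0,4.5,0,0,0.04],
    [0,0,4.5,0,0,0],
  ],
)

```text
clock: 16.05
tool_pos: [445.4, 347.6, 63.8]
eef_rot: [3.141, 0.001, 2.959]
ft_force: [-0.2, -1.0, -0.5]
opening: 14.0
grip_force: 24.6
```

step_arm(
  increments=[
    [0,0,0,0,0,0],
    [0,0,0,0,0,0],
    [0,0,0,0,0,0],
  ],
)

```text
clock: 16.42
tool_pos: [446.8, 347.7, 66.7]
eef_rot: [3.139, 0.002, 2.956]
ft_force: [-1.0, 0.3, 0.4]
opening: 14.5
grip_force: 24.6
```

step_arm(
  increments=[
    [0,0,2.4,0,0,0],
    [0,0,0.7,0,0,0],
    [0,0,0.5,0,0,0],
    [0,0,0,0,0,0],
  ],
)

```text
clock: 16.92
tool_pos: [445.9, 347.0, 29.2]
eef_rot: [3.141, 0.0, 2.957]
ft_force: [0.1, -0.2, -0.4]
opening: 14.9
grip_force: 24.6
```

step_arm(
  increments=[
    [0,0,0.25,0,0,0],
    [0,0,0.2,0,0,0],
    [0,0,0,0,0,0],
  ],
)

```text
clock: 17.3
tool_pos: [446.1, 347.1, 25.2]
eef_rot: [3.141, 0.001, 2.957]
ft_force: [-1.1, -0.4, 7.2]
opening: 14.4
grip_force: 25.0
```

step_arm(
  increments=[
    [0,0,0,0,0,0],
    [0,0,0,0,0,0],
    [0,0,-2,0,0,0],
    [0,0,-4.5,0,0,0],
    [0,0,-5.5,0,0,0],
  ],
  fingers=3.5,
)

```text
clock: 17.92
tool_pos: [445.2, 346.5, 146.1]
eef_rot: [-3.141, -0.001, 2.957]
ft_force: [1.7, -0.2, 1.0]
opening: 35.0
grip_force: 0.0
```

```bash
python3 - <<'E'
from plan import *
import fit as F
# average frames to beat noise
def avg(n,k=6):
    cs=[read_camera(n) for _ in range(k)];c=cs[0];c['image']=np.mean([x['image'] for x in cs],0).round().astype(np.uint8);np.save(f'pics/{n}4.npy',c,allow_pickle=True);return c
T=avg('top');D=avg('side')
r=lambda c,x,y,w,h,s:cv2.convertScaleAbs(cv2.resize(c['image'][y:y+h,x:x+w],None,fx=s,fy=s,interpolation=2)[:,:,::-1],alpha=1.7)
A=np.hstack([r(T,290,204,25,20,12),r(D,323,182,25,20,12)])   # 600x240
B=np.hstack([r(T,425,230,30,30,8)[:240],r(D,355,122,30,30,8)[:240]]) # 480
C=r(D,280,295,120,65,4)
out=np.zeros((500,780,3),np.uint8);out[:240,:600]=A;out[250:490,:480]=B;out[250:250+240,480:780]=cv2.resize(C,(300,163))[:163].repeat(1,0) if 0 else np.pad(cv2.resize(C,(300,163)),((0,77),(0,0),(0,0)))
cv2.imwrite('pics/v4.png',out)
p,e,ms=F.fit([(T,(400,183,455,265)),(D,(315,120,390,165))],[F.cub(44,160,0,40)],[520,-291,0,1.88],[0,1,3],lambda h:(h[...,1]>60)&(h[...,0]<30),True);print('block',p,e)
for th in(60,75,90):
  for v in([(T,(428,230,450,258))],[(D,(362,125,378,143))]):
    p,e,_=F.fit(v,[F.cub(9,28,0,26)],[474.6,-305.4,40,1.88],[0,1],lambda h:h[...,2]<th,False);print('key',th,p.round(2),round(e,3))
print(status.get_obs()['tool_pos'])
plan([(474.6,-305.4,130,0.31)])
E
```

```text
block [ 520.4006087  -290.71745176    0.            1.88066203] 0.7286233170812296
key 60 [ 476.31 -304.62   40.      1.88] 1.315
key 60 [ 474.6  -305.4    40.      1.88] inf
key 75 [ 475.15 -305.19   40.      1.88] 0.549
key 75 [ 474.6  -305.4    40.      1.88] inf
key 90 [ 474.   -304.58   40.      1.88] 0.166
key 90 [ 429.6  -270.15   40.      1.88] 1.0
[445.32580389 346.56727945 143.59283824]
(474.6, -305.4, 130, 0.31) 20
   [[-0.7,-3.2,0.1,0,0,np.float64(0.95)],[-1.2,-3.1,0.1,0,0,np.float64(0.95)],[-1.5,-2.9,0.1,0,0,np.float64(0.95)],[-1.9,-2.6,0.1,0,0,np.float64(0.95)],[-2.2,-2.4,0.1,0,0,np.float64(0.95)]]
   [[-2.5,-2,0.1,0,0,np.float64(0.95)],[-2.8,-1.7,0.1,0,0,np.float64(0.95)],[-3,-1.3,0.1,0,0,np.float64(0.95)],[-3.1,-0.9,0,0,0,np.float64(0.95)],[-3.2,-0.5,0.1,0,0,np.float64(0.95)]]
   [[-3.3,0,0,0,0,np.float64(0.95)],[-3.2,0.4,0.1,0,0,np.float64(0.95)],[-3.2,0.8,0,0,0,np.float64(0.94)],[-3,1.2,0.1,0,0,np.float64(0.95)],[-2.8,1.6,0,0,0,np.float64(0.94)]]
   [[-2.6,2,0.1,0,0,np.float64(0.95)],[-2.3,2.3,0,0,0,np.float64(0.94)],[-2,2.6,0.1,0,0,np.float64(0.95)],[-1.7,2.9,0,0,0,np.float64(0.94)],[-1.27,3,0.06,0,0,np.float64(0.95)]]fit.py:34: RuntimeWarning: divide by zero encountered in scalar divide
  r=render(c,parts,full(q),roi); s+=(r^m).sum()/m.sum()
  np.max(np.abs(fsim[0] - fsim[1:])) <= fatol):
```

View pics/v4.png

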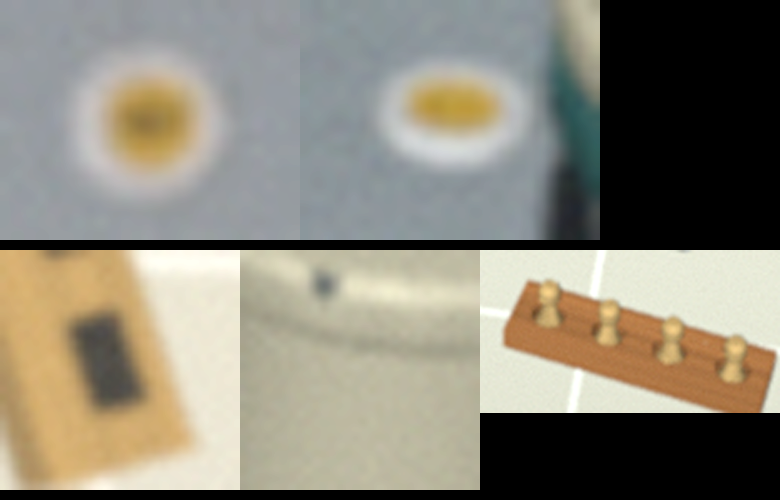

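All four pawns now stand in the tray (lower-right crop). The lock slot is a dark line running across the top view, so it lies along the box's y axis. The plug is near top pixel (302,213.5). On to the key.

step_arm(
  increments=[
    [-0.7,-3.2,0.1,0,0,0.95],
    [-1.2,-3.1,0.1,0,0,0.95],
    [-1.5,-2.9,0.1,0,0,0.95],
    [-1.9,-2.6,0.1,0,0,0.95],
    [-2.2,-2.4,0.1,0,0,0.95],
  ],
)

```text
clock: 19.15
tool_pos: [451.7, 182.6, 139.1]
eef_rot: [-3.141, -0.0, 2.29]
ft_force: [-0.2, 0.4, -0.1]
opening: 35.2
grip_force: 0.0
```

step_arm(
  increments=[
    [-2.5,-2,0.1,0,0,0.95],
    [-2.8,-1.7,0.1,0,0,0.95],
    [-3,-1.3,0.1,0,0,0.95],
    [-3.1,-0.9,0,0,0,0.95],
    [-3.2,-0.5,0.1,0,0,0.95],
  ],
)

```text
clock: 19.77
tool_pos: [458.9, 20.7, 135.2]
eef_rot: [-3.141, -0.0, 1.627]
ft_force: [0.8, 0.2, 0.1]
opening: 35.4
grip_force: 0.0
```

step_arm(
  increments=[
    [-3.3,0,0,0,0,0.95],
    [-3.2,0.4,0.1,0,0,0.95],
    [-3.2,0.8,0,0,0,0.94],
    [-3,1.2,0.1,0,0,0.95],
    [-2.8,1.6,0,0,0,0.94],
  ],
)

```text
clock: 20.4
tool_pos: [466.8, -141.9, 133.0]
eef_rot: [-3.141, -0.0, 0.966]
ft_force: [0.1, 0.4, -0.1]
opening: 34.9
grip_force: 0.0
```

step_arm(
  increments=[
    [-2.6,2,0.1,0,0,0.95],
    [-2.3,2.3,0,0,0,0.94],
    [-2,2.6,0.1,0,0,0.95],
    [-1.7,2.9,0,0,0,0.94],
    [-1.27,3,0.1,0,0,0.95],
  ],
)

```text
clock: 21.02
tool_pos: [474.9, -306.7, 130.2]
eef_rot: [-3.141, -0.0, 0.304]
ft_force: [-0.7, 0.8, -0.6]
opening: 34.9
grip_force: 0.0
```

step_arm(
  increments=[
    [0,0,0,0,0,0],
    [0,0,0,0,0,0],
    [0,0,0,0,0,0],
  ],
)

```text
clock: 21.4
tool_pos: [475.0, -303.8, 130.2]
eef_rot: [-3.14, -0.0, 0.312]
ft_force: [0.2, 0.3, 0.1]
opening: 35.1
grip_force: 0.0
```

```bash
python3 - <<'E'
from plan import *
import fit as F
T=np.load('pics/top4.npy',allow_pickle=True).item();D=np.load('pics/side4.npy',allow_pickle=True).item()
pp=[]
for c,r in((T,(292,204,313,223)),(D,(325,182,344,199))):
    m=F.seg(c,r,lambda h:(h[...,1]>70)&(h[...,0]<35),True);y,x=np.nonzero(m);p=((x.mean()+.5)/4-.5+r[0],(y.mean()+.5)/4-.5+r[1]);pp.append(p);print(p,onz(c,*p,89).round(1),m.sum()/16)
print(tri(T,pp[0],D,pp[1]))
for th in(80,90,100):
    p,e,_=F.fit([(T,(428,230,450,258))],[F.cub(9,28,0,26)],[474.6,-305.4,40,1.88],[0,1,3],lambda h:h[...,2]<th,False);print('key',th,p.round(2),round(e,3))
plan([(474.4,-305.1,75,.31),(474.4,-305.1,43,.31)])
print(status.get_obs()['tool_pos'],status.get_obs()['clock'])
E
```

```text
(np.float64(302.19142335766423), np.float64(213.80164233576642)) [529.2  12.5  89. ] 42.8125
(np.float64(335.344414893617), np.float64(190.27460106382978)) [530.1  12.1  89. ] 23.5
[529.66378431  12.46923488  89.1650036 ]
key 80 [ 474.75 -304.02   40.      1.86] 0.4
key 90 [ 474.61 -305.22   40.      1.88] 0.166
key 100 [ 474.34 -304.9    40.      1.89] 0.055
(474.4, -305.1, 75, 0.31) 2
   [[-0.05,0.05,2.76,0,0,np.float64(0.01)],[-0.05,0.05,2.76,0,0,np.float64(0.0)]]
(474.4, -305.1, 43, 0.31) 1
   [[0,0,3.2,0,0,np.float64(0.0)]]
[ 475.02905246 -303.80452445  130.20555988] 21.4
```

step_arm(
  increments=[
    [-0.05,0.05,2.8,0,0,0.01],
    [-0.05,0.05,2.8,0,0,0],
    [0,0,1.6,0,0,0],
    [0,0,1.5,0,0,0],
    [0,0,0,0,0,0],
  ],
)

```text
clock: 22.02
tool_pos: [473.8, -305.9, 42.5]
eef_rot: [-3.14, 0.001, 0.309]
ft_force: [0.2, -0.3, -0.3]
opening: 35.1
grip_force: 0.0
```

step_arm(
  increments=[
    [0,0,0,0,0,0],
    [0,0,0,0,0,0],
    [0,0,0,0,0,0],
  ],
)

```text
clock: 22.4
tool_pos: [474.5, -306.7, 43.9]
eef_rot: [3.141, -0.001, 0.308]
ft_force: [-0.5, 1.0, -0.2]
opening: 34.8
grip_force: 0.0
```

step_arm(
  increments=[
    [0.04,-0.12,0,0,0,0],
    [0,0,0,0,0,0],
    [0,0,0,0,0,0],
  ],
)

```text
clock: 22.78
tool_pos: [474.3, -305.2, 43.3]
eef_rot: [3.142, -0.0, 0.308]
ft_force: [0.5, 0.2, 0.9]
opening: 34.9
grip_force: 0.0
```

step_arm(
  increments=[
    [0,0,0,0,0,0],
    [0,0,0,0,0,0],
    [0,0,0,0,0,0],
    [0,0,0,0,0,0],
    [0,0,0,0,0,0],
  ],
  fingers=0,
  force=60,
)

```text
clock: 23.4
tool_pos: [474.4, -305.6, 43.5]
eef_rot: [3.141, -0.0, 0.308]
ft_force: [-0.9, -1.4, 1.1]
opening: 7.7
grip_force: 61.1
```

```bash
python3 - <<'E'
from plan import *
import time
for _ in range(3):
    read_camera('side');o=status.get_obs();print(o['tool_pos'].round(2),o['eef_rot'].round(4),o['ft_force'].round(1),o['wrist_torque'].round(2),o['opening'])
E
```

```text
[ 474.4  -305.62   43.48] [ 3.1408e+00 -3.0000e-04  3.0800e-01] [-1.4 -1.6  1.4] [-0.4  -0.02  0.06] 7.729776469192652
[ 474.4  -305.58   43.47] [ 3.1409e+00 -3.0000e-04  3.0810e-01] [ 0.3 -2.   3.1] [-0.42  0.02 -0.01] 7.7623706692783045
[ 474.37 -305.59   43.48] [ 3.1409e+00 -3.0000e-04  3.0810e-01] [-0.1 -1.7  1.9] [-0.41 -0.03 -0.  ] 7.785150040053648
```

step_arm(
  increments=[
    [0,0,-1.5,0,0,0],
    [0,0,-3,0,0,0],
    [0,0,-5,0,0,0],
    [0,0,0,0,0,0],
  ],
)

```text
clock: 24.05
tool_pos: [476.3, -305.6, 142.4]
eef_rot: [3.137, -0.005, 0.309]
ft_force: [0.4, 0.2, -0.5]
opening: 7.7
grip_force: 61.0
```

```bash
python3 - <<'E'
from plan import *
o=status.get_obs();print(o['tool_pos'],o['eef_rot'],o['opening'])
plan([(529.6,12.4,140,1.70)])
E
```

```text
[ 476.31910482 -305.63617     142.44067374] [ 3.13731887 -0.00494414  0.30873101] 7.728261719118102
(529.6, 12.4, 140, 1.7) 11
   [[1.3,-2.6,0,0,0,np.float64(-0.91)],[1.7,-2.4,0,0,0,np.float64(-0.91)],[2,-2.2,0,0,0,np.float64(-0.9)],[2.2,-1.9,0,0,0,np.float64(-0.91)],[2.4,-1.6,0,0,0,np.float64(-0.9)]]
   [[2.6,-1.3,0,0,0,np.float64(-0.91)],[2.8,-1,0,0,0,np.float64(-0.9)],[2.9,-0.6,0.1,0,0,np.float64(-0.91)],[2.9,-0.3,0,0,0,np.float64(-0.9)],[2.9,0.1,0.1,0,0,np.float64(-0.91)]]
   [[2.93,0.53,0.04,0,0,np.float64(-0.9)]]
```

step_arm(
  increments=[
    [1.3,-2.6,0,0,0,-0.91],
    [1.7,-2.4,0,0,0,-0.91],
    [2,-2.2,0,0,0,-0.9],
    [2.2,-1.9,0,0,0,-0.91],
    [2.4,-1.6,0,0,0,-0.9],
  ],
)

```text
clock: 24.68
tool_pos: [497.9, -159.3, 137.9]
eef_rot: [-3.139, 0.0, 0.946]
ft_force: [1.2, -0.7, -0.2]
opening: 7.8
grip_force: 61.0
```

step_arm(
  increments=[
    [2.6,-1.3,0,0,0,-0.91],
    [2.8,-1,0,0,0,-0.9],
    [2.9,-0.6,0.1,0,0,-0.91],
    [2.9,-0.3,0,0,0,-0.9],
    [2.9,0.1,0.1,0,0,-0.91],
  ],
)

```text
clock: 25.3
tool_pos: [521.2, -15.1, 135.9]
eef_rot: [-3.139, -0.0, 1.578]
ft_force: [0.3, 0.1, -0.7]
opening: 7.8
grip_force: 61.0
```

step_arm(
  increments=[
    [2.93,0.53,0,0,0,-0.9],
    [0,0,0,0,0,0],
    [0,0,0,0,0,0],
    [0,0,0,0,0,0],
    [0,0,0,0,0,0],
  ],
)

```text
clock: 25.92
tool_pos: [527.5, 11.8, 136.3]
eef_rot: [-3.141, 0.0, 1.697]
ft_force: [-0.1, -0.2, 0.1]
opening: 7.5
grip_force: 61.0
```

```bash
python3 - <<'E'
from plan import *
import fit as F
for _ in range(2): D=shot('side','side5')
o=status.get_obs();p=o['tool_pos'];print(p,o['eef_rot'])
u,v=proj(D,(529.6,12.4,110));u=int(u);v=int(v);print(u,v,proj(D,p-[0,0,31.5]),proj(D,p-[0,0,3.5]))
a=cv2.resize(D['image'][v-35:v+35,u-40:u+40],None,fx=8,fy=8,interpolation=2)
cv2.imwrite('pics/v5.png',cv2.convertScaleAbs(a[:,:,::-1],alpha=1.7))
plan([(529.6,12.4,124,1.70)])
E
```

```text
[527.63253875  12.1951426  136.33387138] [-3.14150446e+00  2.58946472e-04  1.69777781e+00]
335 182 (np.float64(336.7127646809508), np.float64(184.58274174238463)) (np.float64(337.19113424341936), np.float64(174.05842216307133))
(529.6, 12.4, 124, 1.7) 1
   [[0,0.2,1.23,0,0,np.float64(-0.02)]]
```

View pics/v5.png

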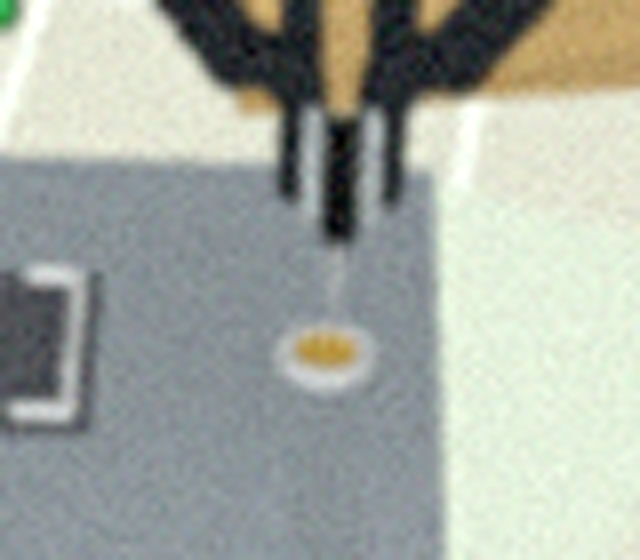

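The blade, with its tip at (335,310) of the crop, hangs about 2 mm in x from the plug, as computed. I correct x and lower it.

step_arm(
  increments=[
    [0,0.2,1.2,0,0,-0.02],
    [0,0,0,0,0,0],
    [0,0,0,0,0,0],
  ],
)

```text
clock: 26.4
tool_pos: [529.6, 13.1, 124.0]
eef_rot: [-3.141, -0.0, 1.702]
ft_force: [0.3, -0.1, -1.5]
opening: 7.9
grip_force: 61.0
```

step_arm(
  increments=[
    [0,0,0.3,0,0,0],
    [0,0,0.3,0,0,0],
    [0,0,0,0,0,0],
    [0,0,0,0,0,0],
  ],
)

```text
clock: 26.9
tool_pos: [529.7, 13.0, 118.4]
eef_rot: [3.141, 0.0, 1.702]
ft_force: [0.1, 0.0, -0.2]
opening: 7.9
grip_force: 61.0
```

step_arm(
  increments=[
    [0,0,0.2,0,0,0],
    [0,0,0.2,0,0,0],
    [0,0,0,0,0,0],
    [0,0,0,0,0,0],
  ],
)

```text
clock: 27.4
tool_pos: [529.5, 12.6, 114.1]
eef_rot: [-3.141, 0.0, 1.701]
ft_force: [-0.9, -1.8, -0.2]
opening: 7.3
grip_force: 60.9
```

In the mouth with no resistance. Next the first pin, with a clockwise rock.

step_arm(
  increments=[
    [0,0,0.2,0,0,0],
    [0,0,0.2,0,0,0],
    [0,0,0.1,0,0,0],
    [0,0,0,0,0,0],
  ],
  force=80,
)

```text
clock: 27.9
tool_pos: [529.5, 12.5, 109.8]
eef_rot: [-3.141, 0.001, 1.701]
ft_force: [-1.8, -3.1, 6.3]
opening: 7.0
grip_force: 84.2
```

step_arm(
  increments=[
    [0,0,0.1,0,0,0.7],
    [0,0,0.1,0,0,0.7],
    [0,0,0.1,0,0,0],
    [0,0,0,0,0,0],
  ],
)

```text
clock: 28.4
tool_pos: [529.2, 12.1, 106.5]
eef_rot: [-3.141, 0.002, 1.506]
ft_force: [-2.5, -4.1, 5.7]
opening: 7.1
grip_force: 83.9
```

Past the first pin. Now the second.

step_arm(
  increments=[
    [0,0,0,0,0,-0.7],
    [-0.03,-0.02,0,0,0,-0.7],
    [0,0,0.2,0,0,0],
    [0,0,0.2,0,0,0],
    [0,0,0,0,0,0],
  ],
)

```text
clock: 29.02
tool_pos: [529.0, 11.9, 102.5]
eef_rot: [-3.141, 0.001, 1.699]
ft_force: [-2.8, -4.1, 4.7]
opening: 7.2
grip_force: 83.8
```

step_arm(
  increments=[
    [0,0,0.1,0,0,0.7],
    [0,0,0.1,0,0,0.7],
    [0,0,0.1,0,0,0],
    [0,0,0,0,0,0],
  ],
)

```text
clock: 29.52
tool_pos: [529.2, 11.9, 99.8]
eef_rot: [-3.141, 0.002, 1.504]
ft_force: [-3.6, -3.5, 8.1]
opening: 7.3
grip_force: 84.3
```

step_arm(
  increments=[
    [-0.03,-0.03,0.1,0,0,-0.7],
    [0,0,0.1,0,0,-0.7],
    [0,0,0.2,0,0,0],
    [0,0,0.1,0,0,0],
    [0,0,0,0,0,0],
  ],
)

```text
clock: 30.15
tool_pos: [529.4, 11.9, 94.4]
eef_rot: [3.141, 0.001, 1.7]
ft_force: [-2.1, -3.7, 3.6]
opening: 7.4
grip_force: 83.6
```

step_arm(
  increments=[
    [0,0,0.1,0,0,0],
    [0,0,0.1,0,0,0],
    [0,0,0.1,0,0,0],
    [0,0,0,0,0,0],
  ],
)

```text
clock: 30.65
tool_pos: [529.5, 11.9, 92.1]
eef_rot: [3.141, 0.001, 1.7]
ft_force: [-2.9, -4.2, 9.3]
opening: 7.4
grip_force: 84.8
```

step_arm(
  increments=[
    [0,0,0.1,0,0,0],
    [0,0,0.1,0,0,0],
    [0,0,0,0,0,0],
  ],
)

```text
clock: 31.02
tool_pos: [529.5, 11.9, 91.7]
eef_rot: [3.14, 0.002, 1.7]
ft_force: [-6.5, -5.2, 27.5]
opening: 7.3
grip_force: 87.1
```

```bash
python3 - <<'E'
from plan import *
D=shot('side','side6');o=status.get_obs();print(o['tool_pos'],o['ft_force'],o['wrist_torque'])
u,v=proj(D,(529.6,12.4,100));u=int(u);v=int(v)
a=cv2.resize(D['image'][v-25:v+25,u-30:u+30],None,fx=8,fy=8,interpolation=2)
cv2.imwrite('pics/v6.png',cv2.convertScaleAbs(a[:,:,::-1],alpha=1.7))
E
```

```text
[529.58783018  11.86912485  91.73283144] [-6.15284882 -4.30009182 26.44891755] [-1.02759307  1.57308195  0.02524368]
```

View pics/v6.png

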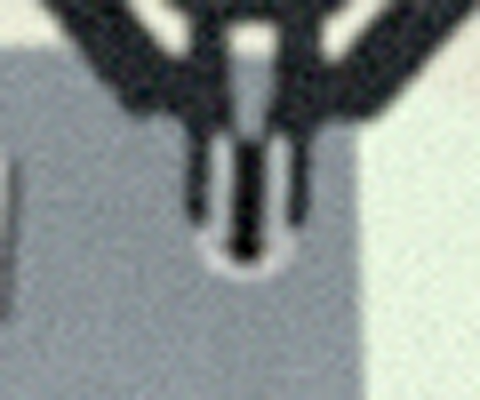

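The bow sits on the bezel at (245,250) of the crop and there is a stiff stop at the expected height, so the key is home. I ease the push and turn clockwise.

step_arm(
  increments=[
    [0,0,-0.1,0,0,0.9],
    [0,0,0,0,0,0.9],
    [0,0,0,0,0,0.9],
    [0,0,0,0,0,0],
  ],
)

```text
clock: 31.58
tool_pos: [529.6, 11.8, 91.8]
eef_rot: [3.14, 0.001, 1.322]
ft_force: [-4.2, -4.7, 17.8]
opening: 7.3
grip_force: 85.7
```

step_arm(
  increments=[
    [0,0,0,0,0,0.9],
    [0,0,0,0,0,0.9],
    [0,0,0,0,0,0.9],
    [0,0,0,0,0,0.9],
    [0,0,0,0,0,0],
  ],
)

```text
clock: 32.2
tool_pos: [530.1, 11.7, 91.8]
eef_rot: [3.139, -0.001, 0.819]
ft_force: [-4.3, -3.8, 16.7]
opening: 7.2
grip_force: 85.7
```

```bash
python3 - <<'E'
from plan import *
o=status.get_obs();print(o['tool_pos'],o['eef_rot'],o['ft_force'],o['wrist_torque'],o['qpos'])
E
```

```text
[530.08350652  11.65055935  91.82215114] [ 3.13887803e+00 -6.84164445e-04  8.19456305e-01] [-4.30713819 -3.77552759 16.6695773 ] [-1.05208929  0.87298846  0.03738434] [-0.03639559  0.66384823 -0.0594281   1.97383256  0.07910546  0.50376062
 -0.90378962]
```

step_arm(
  increments=[
    [0,0,0,0,0,0.9],
    [0,0,0,0,0,0.9],
    [0,0,0,0,0,0.9],
    [0,0,0,0,0,0.9],
    [0,0,0,0,0,0.9],
  ],
)

```text
clock: 32.83
tool_pos: [530.5, 11.1, 91.8]
eef_rot: [3.139, -0.003, 0.189]
ft_force: [-3.6, -5.6, 14.9]
opening: 7.6
grip_force: 85.4
```

step_arm(
  increments=[
    [0,0,0,0,0,0.9],
    [0,0,0,0,0,0.9],
    [0,0,0,0,0,0],
    [0,0,0,0,0,0],
  ],
)

```text
clock: 33.33
tool_pos: [530.6, 10.7, 91.8]
eef_rot: [3.14, -0.004, -0.059]
ft_force: [-4.3, -5.8, 15.4]
opening: 7.2
grip_force: 85.4
```

```bash
python3 - <<'E'
from plan import *
for _ in range(3):
    D=shot('side','side7');o=status.get_obs();print(o['tool_pos'],o['eef_rot'],o['ft_force'].round(1),o['wrist_torque'].round(3))
E
```

```text
[530.60776751  10.7380754   91.83177781] [ 3.13990399 -0.00394132 -0.05948114] [-3.  -5.3 16.9] [-1.369  0.78   0.054]
[530.62052579  10.7367039   91.83938094] [ 3.13994484 -0.00395328 -0.05946274] [-3.2 -5.8 16.1] [-1.411  0.795  0.038]
[530.62113585  10.76275336  91.82110701] [ 3.13997092 -0.00394002 -0.05947759] [-4.6 -5.4 16.6] [-1.371  0.775  0.029]
```

step_arm(
  increments=[
    [0,0,0,0,0,0.5],
    [0,0,0,0,0,0.5],
    [0,0,0,0,0,0],
    [0,0,0,0,0,0],
  ],
  force=100,
)

```text
clock: 33.98
tool_pos: [530.4, 10.6, 91.9]
eef_rot: [3.14, -0.004, -0.198]
ft_force: [-3.5, -6.2, 16.5]
opening: 6.8
grip_force: 99.8
```

```bash
python3 - <<'E'
from plan import *
for _ in range(3):
    D=shot('side','side8');o=status.get_obs();print(o['tool_pos'],o['eef_rot'],o['ft_force'].round(1),o['wrist_torque'].round(3),o['qpos'][6])
E
```

```text
[530.41427289  10.64172602  91.87536273] [ 3.14021358 -0.00382703 -0.19804964] [-3.7 -5.9 16.9] [-1.399  1.086  0.236] -1.5791123212584486
[530.43612043  10.61524146  91.87823407] [ 3.14018418 -0.00387777 -0.1980204 ] [-3.7 -5.3 17.4] [-1.392  0.982  0.266] -1.5790993146540766
[530.40638943  10.60864287  91.86801853] [ 3.14016585 -0.00383515 -0.19803324] [-2.7 -6.3 17.1] [-1.369  0.911  0.26 ] -1.5790987579127205
```

Turning moment jumped from about 0.04 to 0.25 N m, well above the spring's 0.085, so the plug is against its stop and held there.

```bash
python3 -c "
from plant import ticket
print(ticket.hand_in())"
```

```text
the job is handed in; nothing more can be done
None
```

I handed the job in at about 34 s on the clock: both pawns stand upright in pockets 0 and 2, and the rectangular-bow key is fully home and held turned clockwise against its stop (judged from the force readings, not a final picture).

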